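Load the paper roll into the counter roll stand

ROBOT

A 6-joint arm with a two-finger parallel gripper is mounted at the origin on a cart in front of the work surface, level with it; the furniture and walls round the work are solid. World frame = base frame: x ahead of the robot, y to its left, z up, the work surface at z = 0. Lengths are in m, angles in rad, forces in N, time in s.
With the tool pointing down it reaches from about 0.25 to 0.725 m from the base axis. Payload 4 kg.
Tool frame: the origin (TCP) lies midway between the tips of the shut fingers; the grasp point (between the pads) lies 19 mm behind it; z points along the fingers, y is the line along which they close (so a half turn about z gives the same grasp; the last joint's range is limited). The gripper opens to 85 mm and grips with 20 to 120 N. Pads are 22 mm wide; open, the fingers measure 114 mm over their backs; the gripper's body (76 mm by 85 mm) begins 54 mm behind the grasp point. The pads swing forward as they close: fully open they stand 13 mm farther back than shut.
Start: joints at [1.278, 0.241, 0.005, 1.335, 0, 1.571], TCP at [0.144, 0.479, 0.231] pointing down, gripper open.
Joint ranges: [-2.72, 2.72], [-1.05, 1.87], [-1.09, 1.28], [-1.99, 2.15], [-1.42, 1.44], [-3.14, 3.14]. Speed limits (rad/s): [2.79, 2.79, 3.14, 3.14, 3.14, 3.14].

INTERFACE

Orientations are given as a unit quaternion [x, y, z, w].
In Python, from workcell import get_obs, camera, job_done, silhouettes gives the robot as it stands. The module is installed in compiled form; this text tells all that it offers.
- The arm moves only by the tool drive_tool, never from a script. Its argument "increments" is a list of rows, each a list of 3 entries, a list of its own where there are three numbers: the shift along the world's x, y, z in mm, then the turn, a rotation vector about the world's x, y, z in degrees, then the opening, from 0 (shut) to 1 (fully open). A call has 1 to 8 rows; each row shifts and turns the commanded pose from where the row before left it; what a row does not reach is not made up. A row lasts 1/12 s, in which the tool goes at most 41.7 mm and 7.16 degrees, less where a joint would pass 70% of its speed; a pose out of reach is approached as far as the arm can. A call is refused whole if a number of a shift passes 41.7 or a number of a turn 7.16, either way. A call with a gripper value outside its range is refused whole. The fingers move at their own pace and stop on an object; the grip force is fixed at half the most. Time passes only in rows, so rows that do not move let the fingers close. It gives the time, the measured TCP pose, the force, the opening and the grip force at its end, in the units of the state.
- get_obs(): the state, without advancing time (a new reading comes with each control period).
- camera(name): name is "scene" or "side" or "wrist"; returns a dict with "image" (400x640x3 uint8, red, green, blue), "K" (3x3 intrinsics, pixels), "view" (4x4, takes a point from world to camera coordinates). Camera axes: x right, y down, z forward; pixel columns grow to the right and rows downward; lengths in m; the calibration is good to about 2 mm. A picture is of the moment at which its call begins. There is no depth.
- job_done(): hands the job in; it is judged then, once.
Trained networks look in a picture, given as the dict that the camera call returned (one of the last four; its "shot" number tells which), for a name from the list of things; names that differ only in an ending like _2 or _b are one class to them, and where a whole thing is asked for, a point or a joint stands for the part that bears it (a point fixed in the world has none). Each returns a list of dicts, best first, with "conf" (0 to 1); they miss things now and then, are a little off and sometimes report something else, mostly with a low value. They report only what shows in the picture. A call takes as long as a camera call.
- silhouettes(query, picture): "region" (400x640 bool, what is visible of it) and "bbox" ([left, top, right, bottom] in pixels, round what is visible of it).
The state is a dict: "clock": time; "joint_pos": joint angles; "joint_vel": joint speeds; "tau": joint torques, N m; "eef_pos": TCP position; "tool_rot": TCP orientation; "ft_force": force on the tool from outside, world axes, zero at the start; "ft_torque": the same for the moment, N m; "grip_width": finger opening in m; "grasp_force": force on a finger pad.
Only numpy, scipy, OpenCV 4.12 (cv2) and the standard library are available. Lean on these libraries where they do the work, as an engineer would, in place of code of your own. Each camera call takes 0.05 s, during which the arm holds its last target. There are 200 camera calls.

TASK

Load the loose paper roll into the roll stand on the table: turn the end of its spindle that has the neck towards the cheek that carries the sliding keeper, and feel the neck down into that cheek's narrow slot until the spindle rests at the foot of both slots, keeping hold of the roll until it is fully home. The spindle is loose endwise in the roll, so the neck may not be where the roll suggests. Then let go, slide the keeper fully shut over the slot, and leave the tape roll and the two gift boxes where they are.

Things in the scene. Friction and masses are not known exactly. Their poses are not given: they have to be found in the camera images.
- roll: Roll of plain white paper, 56 mm diameter, 120 mm wide, about 0.28 kg with its spindle, lying on the card pad. Origin at its middle on its axis; y runs along the axis towards the spindle end with the neck; x and z turn as it rolls. An aluminium spindle, 208 mm long, 16 mm thick, sticks out at both ends. Grip it across the 56 mm from above near its middle; a 100 N grip is fine.
- roll_face (a point): Middle of the roll's +y end face, 60 mm from its origin; here the spindle end with the neck sticks out. The spindle slides endwise in the roll, drag about 1.5 N, up to 12 mm either way from centred, and starts anywhere in that range: not measured, to be seen or felt. Left alone it stays put in the roll while carried.
- roll_back (a point): Middle of the roll's -y end face, 60 mm from its origin; the plain 16 mm spindle end sticks out here. At the other end the spindle has a neck (turned-down part) 10 mm in diameter and 15 mm wide, its middle 84 mm from the spindle's middle, and beyond it a 16 mm thick head 12 mm wide.
- pad: Card pad under the roll at the start, 96 x 118 mm, 3 mm thick, fixed to the table. Two card ridges up to 7.5 mm high, 37 mm apart, stop the roll rolling; roll axis at z = 31 mm. Origin under its middle, y along the roll.
- stand: Roll stand, fixed. Origin on the table under its middle; z up; y along a loaded roll's axis, towards the cheek with the keeper; tear bar at x = -71 mm, up to z = 42 mm. Base 166 (x) by 190 mm (y), top at z = 15 mm. Two upright steel cheeks 10 mm thick, at y = +84 and -84 mm, x -40 to +72 mm, tops at z = 90 mm, each with a slot open at the top at x = 0.
- seat (a point): Point fixed on the stand at (0, 0, 56 mm): middle of the axis of a roll fully home; axes as the stand. Each slot ends in a 90 degree V cradle in which the spindle then rests level. Once home, the roll may sit up to 15 mm off this point along y, as its spindle is loose endwise.
- slot_narrow (a point): Middle of the mouth of the narrow slot, top of the +y cheek (0, 84, 90 mm in the stand's frame). The slot is 13 mm wide and takes only the 10 mm neck; its mouth widens at 45 degrees over the top 6 mm to 25 mm. The neck drops in when its middle is within 2.5 mm of here along y; else the 16 mm spindle rides on the mouth, axis at z = 89 mm, 33 mm above home.
- slot_wide (a point): Middle of the mouth of the wide slot, top of the -y cheek (0, -84, 90 mm in the stand's frame). The slot is 19 mm wide and takes the plain 16 mm spindle; its mouth widens at 45 degrees over the top 6 mm to 31 mm.
- keeper (a joint): Keeper: flat steel slide on top of the +y cheek of the stand, with an upright black thumb tab. 0 = fully open, 0.042 m = fully shut against its stop, covering the slot mouth. Shutting moves it in the stand's -x direction, with about 1.5 N of drag; it stays where it is left. It starts at 0 to 0.010, clear of the mouth.
- keeper_tab (a point): Middle of the top of the keeper's thumb tab, z = 122 mm; axes as the stand. The tab is 10 mm thick in x, 18 mm wide in y and stands 26 mm above the steel slide (top at z = 96.5 mm); guide rails beside the slide reach z = 95 mm. It goes from x = +56 mm (open) to +14 mm (shut) in the stand's frame, at y = +84 mm. Pinch or push it from above.
- tape_roll: Bystander, not to be moved: roll of beige tape lying flat, about 104 mm across and 25 mm high. Origin under its middle.
- gift_box: Bystander, not to be moved: green gift box with a cream band, 70 x 70 x 36 mm. Origin under its middle.
- gift_box_small: Bystander, not to be moved: pink gift box with a cream band, 65 x 65 x 36 mm. Origin under its middle.

How it is judged:
By the outcome, as a careful person would: the job done as asked, in the order asked, and still so for the second after the job is handed in, with the robot touching nothing.
It also fails if it takes over 58 s, if anything falls off the work surface, if the arm or the gripper's body presses on something with over 40 N, if the wrist force passes 120 N, or if a joint passes its speed limit or range.

## Working session

There is one attempt and no reset: what is moved stays moved. The work goes in short steps, Python scripts to look and compute and a tool call to move; the robot and the scene stay as the last step left them, time stands still between calls to the robot, and variables do not carry over. Pictures are saved under pics/ and viewed, at most 10 in all, crops included, and the job is handed in when it is done.

Besides the shell and the picture viewer there is one more tool, called after "Emit:" as name(argument=value, ...), one argument or row to a line, values as JSON. drive_tool: Moves the arm, as the interface text tells. Its arguments: {"type":"object","properties":{"increments":{"type":"array"}},"required":["increments"]}

```bash
mkdir -p pics; cat > h.py <<'E'
import numpy as np, cv2
from workcell import *
def shot(n,f=None):
    p=camera(n)
    if f: cv2.imwrite('pics/'+f,cv2.cvtColor(p['image'],cv2.COLOR_RGB2BGR))
    return p
def pix(p,X):
    X=np.atleast_2d(X);c=X@p['view'][:3,:3].T+p['view'][:3,3];u=c@p['K'].T
    return u[:,:2]/u[:,2:]
def onz(p,uv,z):
    R=p['view'][:3,:3];t=p['view'][:3,3];o=-R.T@t
    d=R.T@np.linalg.solve(p['K'],np.r_[uv,1.]);return o+d*(z-o[2])/d[2]
def cam(p): return -p['view'][:3,:3].T@p['view'][:3,3]
E
python3 - <<'E'
from h import *
o=get_obs();print(o['clock'],o['eef_pos'],o['tool_rot'],o['grip_width'],o['ft_force'])
for n in('scene','side','wrist'):
    p=shot(n,n+'0.png');print(n,cam(p).round(3))
    for q in('roll','stand','pad','keeper','tape_roll','gift_box','gift_box_small'):
        for s in silhouettes(q,p)[:2]: 
            m=np.argwhere(s['region']).mean(0)[::-1]
            print(q,round(s['conf'],2),s['bbox'],m.round(1),onz(p,m,.03).round(3))
E
```

```text
0.0 [0.14413441 0.47809025 0.23039673] [ 1.45880662e-01  9.89301616e-01 -1.06109479e-03 -1.40953272e-04] 0.08545822004633116 [-0.70221559 -0.19828496  0.29252384]
scene [-0.178 -0.406  0.897]
roll 0.64 [288.6, 165.5, 336.7, 199.0] [309.6 181.2] [0.661 0.203 0.03 ]
stand 0.75 [198.5, 174.7, 293.2, 263.9] [245.4 224.5] [0.425 0.241 0.03 ]
stand 0.56 [285.3, 165.6, 335.4, 202.1] [309.3 180.9] [0.661 0.205 0.03 ]
pad 0.53 [288.3, 184.8, 337.4, 205.4] [302.1 194.2] [0.603 0.188 0.03 ]
keeper 0.47 [222.9, 173.4, 234.4, 191.7] [228.3 181.3] [0.53  0.395 0.03 ]
tape_roll 0.75 [381.4, 299.5, 421.9, 342.5] [401.4 321.4] [ 0.389 -0.226  0.03 ]
gift_box 0.96 [298.0, 261.8, 326.8, 291.6] [312.6 274.7] [0.387 0.003 0.03 ]
gift_box_small 0.87 [330.1, 273.8, 364.8, 306.7] [348.1 289.9] [ 0.397 -0.089  0.03 ]
side [1.404 0.383 0.911]
roll 0.61 [335.8, 240.9, 385.2, 275.7] [347.1 254.5] [0.648 0.173 0.03 ]
stand 0.83 [354.5, 190.9, 418.8, 246.6] [385.5 217.7] [0.451 0.24  0.03 ]
stand 0.64 [264.2, 171.6, 281.4, 194.8] [273.  183.7] [ 0.422 -0.184  0.03 ]
tape_roll 0.65 [265.7, 170.8, 281.3, 196.0] [272.8 183.2] [ 0.419 -0.186  0.03 ]
gift_box 0.69 [290.3, 181.2, 309.5, 199.7] [299.8 190.4] [ 0.422 -0.078  0.03 ]
gift_box 0.48 [335.8, 244.2, 382.8, 272.3] [342.8 253.6] [0.65 0.16 0.03]
wrist [0.065 0.503 0.375]
roll 0.35 [1.7, 380.0, 38.6, 400.0] [ 13.8 391.2] [ 0.369 -0.148  0.03 ]
stand 0.86 [159.7, 307.5, 282.3, 400.0] [234.6 346. ] [0.384 0.26  0.03 ]
pad 0.61 [160.1, 305.4, 287.2, 397.2] [234.8 346.2] [0.385 0.26  0.03 ]
tape_roll 0.72 [1.0, 378.9, 37.6, 400.0] [ 13.8 390.9] [ 0.368 -0.148  0.03 ]
gift_box_small 0.73 [37.5, 371.5, 66.0, 400.0] [ 49.3 385.6] [ 0.375 -0.081  0.03 ]
```

```bash
python3 - <<'E'
import cv2,numpy as np
a=cv2.imread('pics/scene0.png')[150:350,180:440];b=cv2.imread('pics/side0.png')[160:290,250:430]
a=cv2.resize(a,None,fx=3,fy=3,interpolation=3);cv2.imwrite('pics/sc.png',a)
cv2.imwrite('pics/sd.png',cv2.resize(b,None,fx=4.4,fy=4.4,interpolation=3))
E
```

```text
(no output)
```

View pics/sc.png

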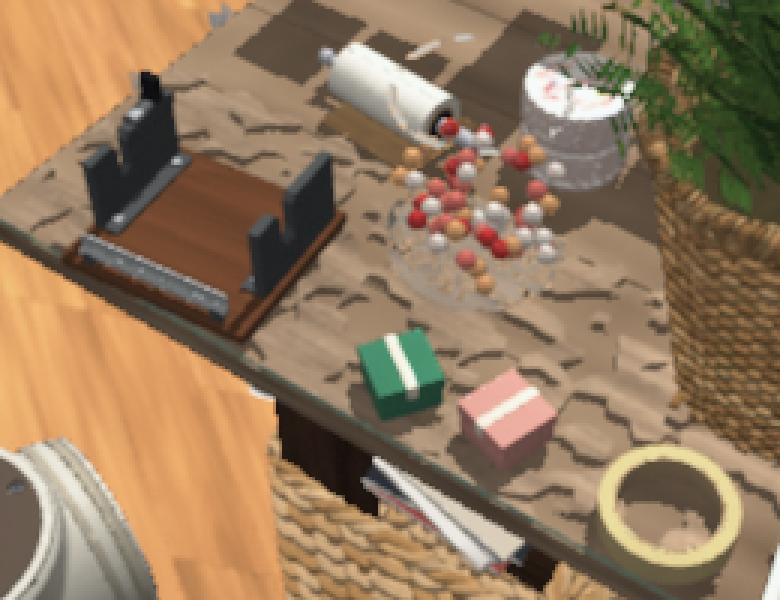

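View pics/sd.png

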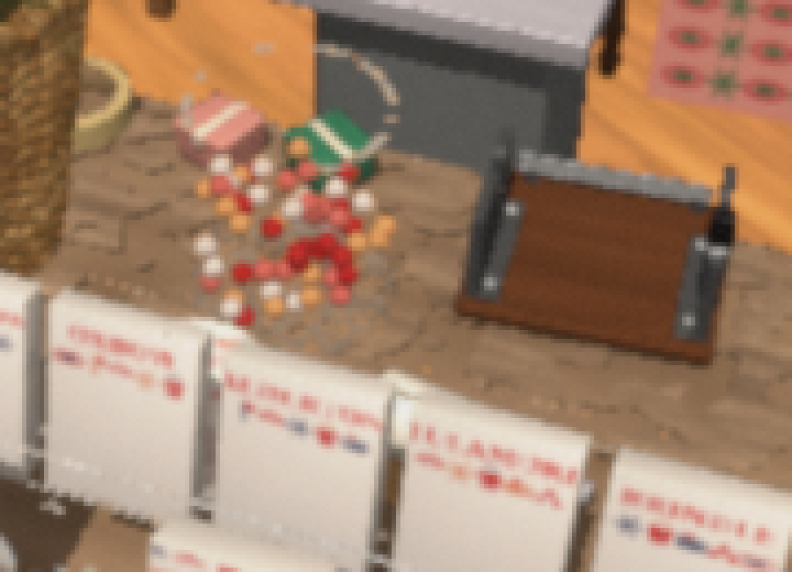

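The scene crop shows the stand at lower left, with the black keeper tab at full-image (230,178). The white roll is at about (311,181), one spindle end at (288,169), and its near end is partly hidden by candies. The side view shows the stand but the roll is hidden. I'll go closer and use the wrist camera.

Emit:
drive_tool(
  increments=[
    [[33,-24,12],[0,0,0],1],
    [[33,-24,12],[0,0,0],1],
    [[33,-24,12],[0,0,0],1],
    [[33,-24,12],[0,0,0],1],
    [[33,-24,12],[0,0,0],1],
    [[33,-24,12],[0,0,0],1],
    [[33,-24,12],[0,0,0],1],
    [[33,-24,12],[0,0,0],1],
  ],
)

```text
clock: 1.87
eef_pos: [0.4042, 0.2891, 0.3262]
tool_rot: [0.146, 0.989, 0.0, 0.0]
ft_force: [0.6, 1.1, -0.3]
grip_width: 0.0855
grasp_force: 0.0
```

```bash
python3 - <<'E'
from h import *
o=get_obs();print(o['clock'],o['eef_pos'],o['tool_rot'],o['joint_pos'].round(3) if hasattr(o['joint_pos'],'round') else o['joint_pos'])
p=shot('wrist','w1.png');print(cam(p).round(3),p['view'][2,:3],p['K'])
for q in('roll','stand','keeper','pad'):
    for s in silhouettes(q,p)[:2]: 
        m=np.argwhere(s['region']).mean(0)[::-1]
        print(q,round(s['conf'],2),s['bbox'],m.round(1),onz(p,m,.03).round(3))
E
```

```text
1.8667 [0.4042163  0.28914681 0.32618644] [1.45886135e-01 9.89301332e-01 2.65683666e-04 1.96748170e-04] [0.621 0.215 0.216 1.571 0.    0.914]
[0.325 0.313 0.47 ] [ 0.31299063 -0.09423665 -0.94506948] [[276.7341317    0.         321.14766166]
 [  0.         276.7341317  196.38640242]
 [  0.           0.           1.        ]]
roll 0.82 [257.0, 280.9, 364.4, 316.6] [311.4 297.4] [0.662 0.192 0.03 ]
roll 0.68 [141.0, 176.2, 184.6, 220.7] [161.9 197.8] [0.396 0.012 0.03 ]
stand 0.62 [353.0, 184.4, 370.1, 215.7] [359.8 202.2] [0.499 0.329 0.03 ]
keeper 0.61 [353.9, 184.3, 371.5, 218.0] [360.3 202.4] [0.5  0.33 0.03]
pad 0.93 [276.1, 261.8, 341.0, 285.5] [308.1 274.1] [0.61  0.202 0.03 ]
```

View pics/w1.png

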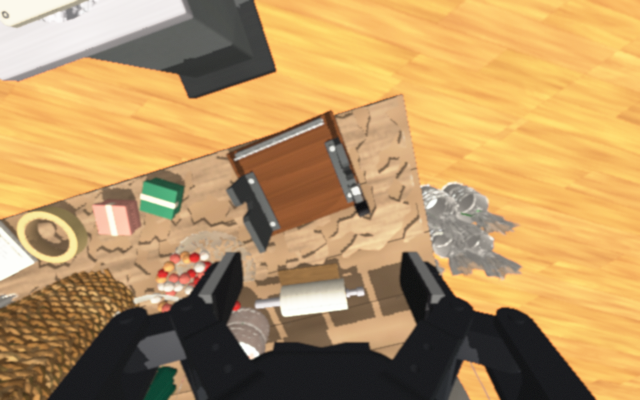

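The wrist view shows the stand with tear bar at the top, and the keeper tab near (358,195). The roll lies at (311,297), its spindle running from (257,303) to (364,293). I'll zoom in.

```bash
python3 - <<'E'
import cv2,numpy as np
a=cv2.imread('pics/w1.png')
A=cv2.resize(a[265:330,235:385],None,fx=5.2,fy=5.2,interpolation=2);B=cv2.resize(a[105:255,220:380],None,fx=3.5,fy=3.5,interpolation=2)
cv2.imwrite('pics/r1.png',A);cv2.imwrite('pics/st1.png',B)
E
```

```text
(no output)
```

View pics/r1.png

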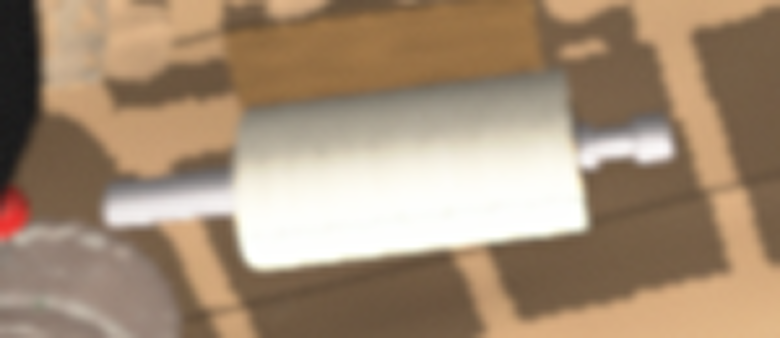

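View pics/st1.png

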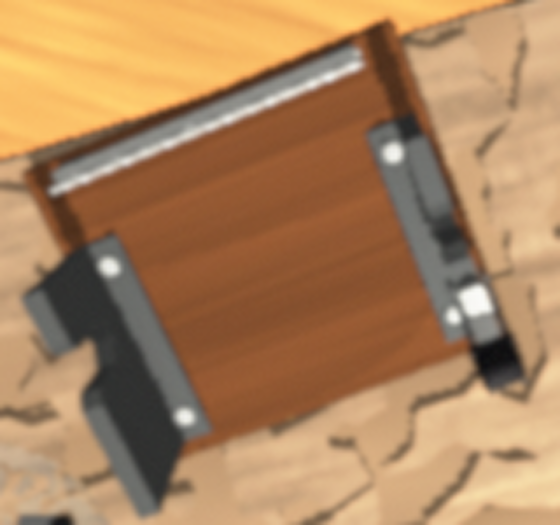

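The neck (at about (352,293)) is on the right, +y end, already on the keeper's side. The narrow slot gap is at about (350,180) and the tab at (363,208). Next I'll fit the stand and roll.

```bash
cat > fit.py <<'E'
from h import *
from scipy.optimize import least_squares
w=shot('wrist');s=shot('scene');d=shot('side')
P=[(w,(-83,95,15),(330.9,111.3)),(w,(-83,-95,15),(228,154.1)),(w,(72,-79,90),(265.7,251.3)),(w,(72,-89,90),(260.9,252.1)),(w,(-40,-89,90),(227.1,189.9)),(w,(0,84,90),(350,179.9)),
(s,(72,-84,90),(290,201.7)),(s,(-40,84,90),(213.3,201.7)),(s,(-83,95,15),(203.3,236)),(s,(83,-95,15),(295,221)),(s,(-83,-95,8),(258.3,261.7))]
def T(q,X):
    c,n=np.cos(q[2]),np.sin(q[2]);X=np.array(X)/1e3;return np.array([q[0]+c*X[0]-n*X[1],q[1]+n*X[0]+c*X[1],X[2]])
f=lambda q:np.concatenate([pix(p,T(q,X))[0]-u for p,X,u in P])
r=least_squares(f,[.43,.24,0],loss='soft_l1');print('stand',r.x,np.degrees(r.x[2]));print(f(r.x).reshape(-1,2).round(1))
a=onz(w,(255.6,304.4),.031);b=onz(w,(363.5,291.9),.031);n=onz(w,(351.7,292.9),.031)
u=(b-a)/np.linalg.norm(b-a);print('spindle',a,b,np.linalg.norm(b-a),'mid',(a+b)/2,'yaw',np.degrees(np.arctan2(-u[0],u[1])),'neck',(n-(a+b)/2)@u)
L=onz(w,(235+238/5.2,265+190/5.2),.031);R=onz(w,(235+580/5.2,265+150/5.2),.031);print('faces',(L-a)@u,(b-R)@u)
for X in[(56,84,122),(14,84,122)]: print(pix(w,T(r.x,X)),pix(s,T(r.x,X)))
print('seat',T(r.x,(0,0,56)),'neckslot',T(r.x,(0,84,90)))
E
python3 fit.py
```

```text
stand [0.43418451 0.24141352 0.06210905] 3.5585864575130084
[[ 4.6  0.8]
 [-1.3 -0.1]
 [-0.4  0.9]
 [-1.4  2. ]
 [-0.   0. ]
 [ 0.3 -5.2]
 [-1.4 -1.5]
 [-4.7  1.5]
 [-4.2 -3.1]
 [ 0.7 -0.9]
 [ 0.7  1.7]]
spindle [0.64238415 0.08566757 0.031     ] [0.67422851 0.29229587 0.031     ] 0.20906773078909371 mid [0.65830633 0.18898172 0.031     ] yaw -8.761167094395212 neck 0.08212755149761436
faces 0.049432538641581744 0.03235592841260561
[[365.58716642 218.06206885]] [[230.79990899 172.71531273]]
[[356.04660876 190.49521015]] [[220.4488049  181.65555507]]
seat [0.43418451 0.24141352 0.056     ] neckslot [0.4289707  0.32525155 0.09      ]
```

Emit:
drive_tool(
  increments=[
    [[21,-8,-12],[0,0,-6.85],1],
    [[21,-8,-12],[0,0,-6.85],1],
    [[21,-8,-12],[0,0,-6.85],1],
    [[21,-8,-12],[0,0,-6.85],1],
    [[21,-8,-12],[0,0,-6.85],1],
    [[21,-8,-12],[0,0,-6.85],1],
    [[21,-8,-12],[0,0,-6.85],1],
    [[21,-8,-12],[0,0,-6.85],1],
  ],
)

```text
clock: 2.93
eef_pos: [0.5707, 0.2278, 0.2284]
tool_rot: [0.586, 0.81, -0.0, -0.0]
ft_force: [-0.1, 0.7, -0.5]
grip_width: 0.0853
grasp_force: 0.0
```

Emit:
drive_tool(
  increments=[
    [[21,-7,-12],[0,0,-6.85],1],
    [[21,-7,-12],[0,0,-6.85],1],
    [[21,-7,-12],[0,0,-6.85],1],
    [[21,-7,-12],[0,0,-6.85],1],
    [[0,0,0],[0,0,0],1],
    [[0,0,0],[0,0,0],1],
  ],
)

```text
clock: 3.43
eef_pos: [0.6539, 0.1994, 0.1789]
tool_rot: [0.76, 0.65, -0.002, -0.001]
ft_force: [0.2, -0.3, 0.6]
grip_width: 0.0851
grasp_force: 0.0
```

```bash
python3 - <<'E'
from h import *
o=get_obs();print(o['clock'],o['eef_pos'],o['tool_rot'],np.round(o['joint_pos'],3))
p=shot('wrist','w2.png');print(cam(p).round(3))
u=np.array([.1523,.9883,0]);m=np.array([.6583,.1890,.031])
for t in(-.104,0,.104):print(pix(p,m+u*t))
E
```

```text
3.4333 [0.65391978 0.19943652 0.17887865] [ 0.75953818  0.65045925 -0.00188435 -0.00098304] [0.296 0.647 0.496 1.425 0.    2.021]
[0.669 0.283 0.322]
[[325.50243709 270.6818633 ]]
[[325.92283762 190.14853884]]
[[326.44912976  89.33026611]]
```

View pics/w2.png

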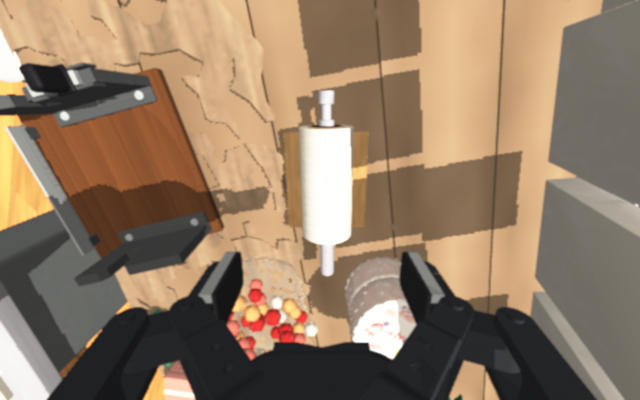

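The wrist view is aligned with the roll: neck head at (326,92), neck at about (326,105), roll rows 125–243, plain end at (327,275). The stand is at left. I'll measure the edges precisely.

```bash
python3 - <<'E'
from h import *
p=shot('wrist')
g=cv2.imread('pics/w2.png',0).astype(int)
print('spindle col 326',[(r,g[r,322:331].mean().round()) for r in list(range(84,130))])
print([(r,g[r,322:331].mean().round()) for r in list(range(236,282,1))])
for c in(312,340):print(c,[(r,g[r,c-3:c+4].mean().round()) for r in list(range(120,130))])
print('row180',g[180,295:360]);print('row103',g[103,315:338]);print('row260',g[260,315:338])
u=np.array([.1523,.9883,0])
for uv,z in[((326,243.5),.059),((326,243.5),.058),((327,276),.039),((326,125),.059),((326,90),.037),((326,90),.031)]:
    X=onz(p,uv,z);print(uv,z,X.round(4),(X-[.6583,.1890,0])@u)
E
```

```text
spindle col 326 [(84, np.float64(185.0)), (85, np.float64(185.0)), (86, np.float64(184.0)), (87, np.float64(174.0)), (88, np.float64(149.0)), (89, np.float64(135.0)), (90, np.float64(178.0)), (91, np.float64(229.0)), (92, np.float64(240.0)), (93, np.float64(241.0)), (94, np.float64(241.0)), (95, np.float64(242.0)), (96, np.float64(242.0)), (97, np.float64(242.0)), (98, np.float64(242.0)), (99, np.float64(243.0)), (100, np.float64(243.0)), (101, np.float64(243.0)), (102, np.float64(243.0)), (103, np.float64(235.0)), (104, np.float64(223.0)), (105, np.float64(226.0)), (106, np.float64(230.0)), (107, np.float64(231.0)), (108, np.float64(231.0)), (109, np.float64(231.0)), (110, np.float64(231.0)), (111, np.float64(230.0)), (112, np.float64(230.0)), (113, np.float64(230.0)), (114, np.float64(230.0)), (115, np.float64(230.0)), (116, np.float64(230.0)), (117, np.float64(230.0)), (118, np.float64(229.0)), (119, np.float64(227.0)), (120, np.float64(227.0)), (121, np.float64(234.0)), (122, np.float64(237.0)), (123, np.float64(238.0)), (124, np.float64(237.0)), (125, np.float64(219.0)), (126, n
[... 1958 characters left out ...]
254 254 254
 254 254 254 255 255 254 254 254 254 254 254 254 254 254 254 254 254 253
 252 250 240 209 164 138 131 133 134 131 129]
row103 [107 107 110 121 141 163 187 210 226 234 241 244 245 244 241 234 221 197
 168 133 114 111 111]
row260 [169 169 169 167 161 151 158 184 214 229 236 241 244 245 244 242 236 222
 195 169 159 153 138]
(326, 243.5) 0.059 [0.6506 0.1384 0.059 ] -0.051217828163602847
(326, 243.5) 0.058 [0.6506 0.1378 0.058 ] -0.05176794159202982
(327, 276) 0.039 [0.644  0.0835 0.039 ] -0.10646291434697207
(326, 125) 0.059 [0.6688 0.2609 0.059 ] 0.07268329232624621
(326, 90) 0.037 [0.6736 0.2916 0.037 ] 0.10377749798691281
(326, 90) 0.031 [0.6738 0.2918 0.031 ] 0.10397365318320959
```

Measured: roll middle at about (0.6596, 0.198), axis yaw −8.8°. The spindle sits about 9.5 mm towards −y, so the neck is about 74.5 mm from the roll middle. Descending to grasp.

Emit:
drive_tool(
  increments=[
    [[6,-2,-30],[0,0,0],1],
    [[0,0,-36],[0,0,0],1],
    [[0,0,-36],[0,0,0],1],
    [[0,0,-30],[0,0,0],1],
    [[0,0,-20],[0,0,0],1],
    [[0,0,-14],[0,0,0],1],
    [[0,0,0],[0,0,0],1],
    [[0,0,0],[0,0,0],1],
  ],
)

```text
clock: 4.2
eef_pos: [0.66, 0.1976, 0.016]
tool_rot: [0.76, 0.65, -0.0, -0.0]
ft_force: [-0.0, 0.6, -0.2]
grip_width: 0.0855
grasp_force: 0.0
```

Emit:
drive_tool(
  increments=[
    [[0,0,0],[0,0,0],0],
    [[0,0,0],[0,0,0],0],
    [[0,0,0],[0,0,0],0],
    [[0,0,0],[0,0,0],0],
    [[0,0,0],[0,0,0],0],
    [[0,0,0],[0,0,0],0],
    [[0,0,0],[0,0,0],0],
    [[0,0,0],[0,0,0],0],
  ],
)

```text
clock: 4.87
eef_pos: [0.6623, 0.1975, 0.0183]
tool_rot: [0.76, 0.65, 0.002, 0.001]
ft_force: [-2.4, 0.8, 7.1]
grip_width: 0.054
grasp_force: 63.8
```

Emit:
drive_tool(
  increments=[
    [[0,0,20],[0,0,0],0],
    [[0,0,35],[0,0,0],0],
    [[0,0,35],[0,0,0],0],
    [[0,6,30],[0,0,2],0],
    [[-20,9,10],[0,0,2],0],
    [[-30,9,0],[0,0,2],0],
    [[-30,9,0],[0,0,2],0],
    [[-30,9,0],[0,0,2],0],
  ],
)

```text
clock: 5.53
eef_pos: [0.55, 0.2387, 0.146]
tool_rot: [0.7, 0.714, 0.001, 0.0]
ft_force: [-1.7, 0.8, -2.6]
grip_width: 0.0541
grasp_force: 64.0
```

Emit:
drive_tool(
  increments=[
    [[-20,9,0],[0,0,2.3],0],
    [[0,0,0],[0,0,0],0],
    [[0,0,0],[0,0,0],0],
  ],
)

```text
clock: 5.78
eef_pos: [0.5301, 0.2482, 0.1462]
tool_rot: [0.686, 0.728, 0.0, 0.0]
ft_force: [-0.1, 0.3, -1.7]
grip_width: 0.054
grasp_force: 64.1
```

```bash
python3 - <<'E'
from h import *
o=get_obs();print(o['clock'],o['eef_pos'],o['tool_rot'],np.round(o['joint_pos'],3),o['ft_force'],o['ft_torque'])
p=shot('wrist','w3.png');print(cam(p).round(3))
import pickle;pickle.dump({k:p[k] for k in('K','view')},open('w3.pkl','wb'))
E
```

```text
5.7833 [0.53012318 0.24816422 0.14617144] [6.85738475e-01 7.27847869e-01 3.65683210e-04 2.99105925e-04] [ 0.438  0.455  0.088  1.203 -0.     1.949] [-0.07437277  0.32352983 -1.70246429] [-0.07676237 -0.02883258 -0.01684463]
[0.526 0.332 0.29 ]
```

View pics/w3.png

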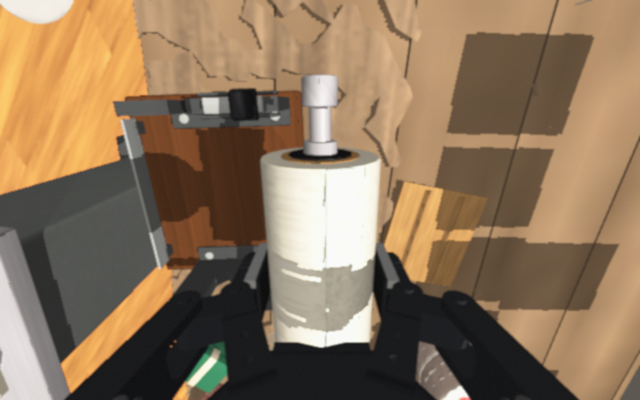

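The wrist view shows the roll held level with the neck at about (320,125), the tab's top at about (243,102), and the +y cheek along row ~105. I'll zoom in on it.

```bash
python3 - <<'E'
import cv2
a=cv2.imread('pics/w3.png')[80:275,105:345];cv2.imwrite('pics/z3.png',cv2.resize(a,None,fx=3,fy=3,interpolation=2))
E
```

```text
(no output)
```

View pics/z3.png

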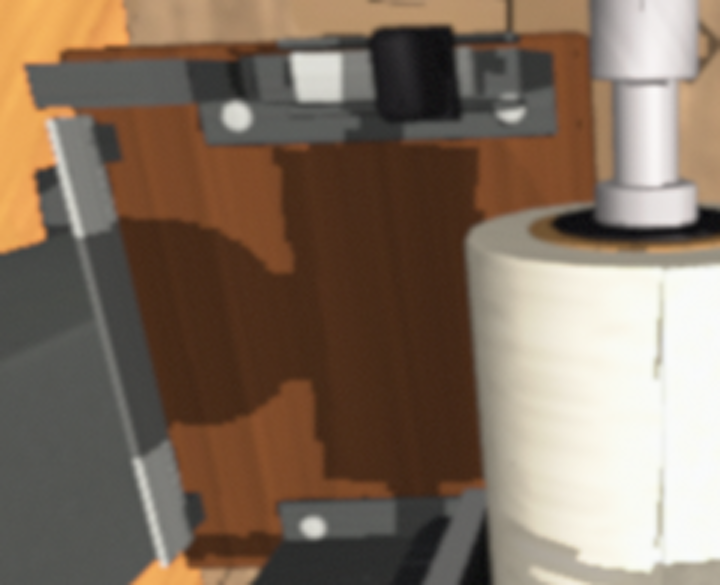

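```bash
cat > fit2.py <<'E'
from h import *
import pickle
from scipy.optimize import least_squares
w=pickle.load(open('w3.pkl','rb'))
c=lambda x,y:(x/3+105,y/3+80)
P=[((-40,89,90),c(27,65)),((-40,79,90),c(36,107)),((83,95,15),c(588,36)),((-83,95,15),c(62,50)),((-6.5,84,84),c(190,83))]
def T(q,X):
    k,n=np.cos(q[2]),np.sin(q[2]);X=np.array(X)/1e3;return np.array([q[0]+k*X[0]-n*X[1],q[1]+n*X[0]+k*X[1],X[2]])
f=lambda q:np.concatenate([pix(w,T(q,X))[0]-u for X,u in P])
if __name__=='__main__':
    r=least_squares(f,[.43,.24,0.06],loss='soft_l1');q=r.x;print('stand',q,np.degrees(q[2]));print(f(q).reshape(-1,2).round(1))
    a=onz(w,c(237,116),.018)-onz(w,c(313,527),.018);print('bolt line yaw',np.degrees(np.arctan2(-a[0],a[1])),np.linalg.norm(a))
    R=np.array([[np.cos(q[2]),np.sin(q[2])],[-np.sin(q[2]),np.cos(q[2])]])
    t=onz(w,c(397,72),.122);print('tab in stand',R@(t[:2]-q[:2]))
    # tear bar ends top edge z=42, x~-71
    for v in(c(50,122),c(163,562)):print('bar',R@(onz(w,v,.042)[:2]-q[:2]))
    # neck: rows
    for v in(c(645,80),c(645,182)):print('neck edge',onz(w,v,.170),onz(w,v,.165))
    print('axis pred',pix(w,[[.5301,.2482,.165]]))
E
python3 fit2.py
```

```text
stand [0.4321831  0.23738087 0.08049851] 4.612225068707923
[[-0.2 -0.1]
 [ 0.6  1.1]
 [ 0.1 -0.4]
 [-2.6 -1.2]
 [ 0.4  0.3]]
bolt line yaw 5.144709653705512 0.14828497489801107
tab in stand [0.05325907 0.08588906]
bar [-0.07131616  0.07382702]
bar [-0.06991636 -0.07353051]
neck edge [0.52596278 0.32964976 0.17      ] [0.52595118 0.32954892 0.165     ]
neck edge [0.52677782 0.31584179 0.17      ] [0.52680029 0.31516372 0.165     ]
axis pred [[318.75785578 269.80271628]]
```

Emit:
drive_tool(
  increments=[
    [[-20,0,0],[0,0,0.7],0],
    [[-30,-1,0],[0,0,0.7],0],
    [[-30,0,0],[0,0,0],0],
    [[-18,0,0],[0,0,0],0],
    [[0,0,-20],[0,0,0],0],
    [[0,0,-18],[0,0,0],0],
    [[0,0,-8],[0,0,0],0],
    [[0,0,0],[0,0,0],0],
  ],
)

```text
clock: 6.5
eef_pos: [0.4325, 0.2456, 0.0975]
tool_rot: [0.678, 0.735, -0.002, -0.0]
ft_force: [-0.8, 0.5, -2.4]
grip_width: 0.0545
grasp_force: 64.2
```

Emit:
drive_tool(
  increments=[
    [[0,0,0],[0,0,0],0],
  ],
)

```text
clock: 6.58
eef_pos: [0.4337, 0.2463, 0.0992]
tool_rot: [0.678, 0.735, -0.0, -0.0]
ft_force: [-0.5, 0.1, -2.3]
grip_width: 0.0545
grasp_force: 64.2
```

```bash
python3 - <<'E'
from h import *
o=get_obs();print(o['clock'],o['eef_pos'],o['tool_rot'],np.round(o['joint_pos'],3),o['ft_force'],o['ft_torque'])
p=shot('wrist','w4.png');print(cam(p).round(3))
import pickle;pickle.dump({k:p[k] for k in('K','view')},open('w4.pkl','wb'))
a=cv2.imread('pics/w4.png')[40:220,200:440];cv2.imwrite('pics/z4.png',cv2.resize(a,None,fx=3,fy=3,interpolation=2))
E
```

```text
6.5833 [0.433682   0.24633363 0.09924499] [ 6.77793744e-01  7.35252032e-01 -2.99699099e-04 -1.40319357e-05] [ 0.517  0.338 -0.224  1.009 -0.     2.006] [-0.47628205  0.06294081 -2.33564267] [-0.01238899 -0.06374193 -0.01588468]
[0.428 0.33  0.243]
```

View pics/z4.png

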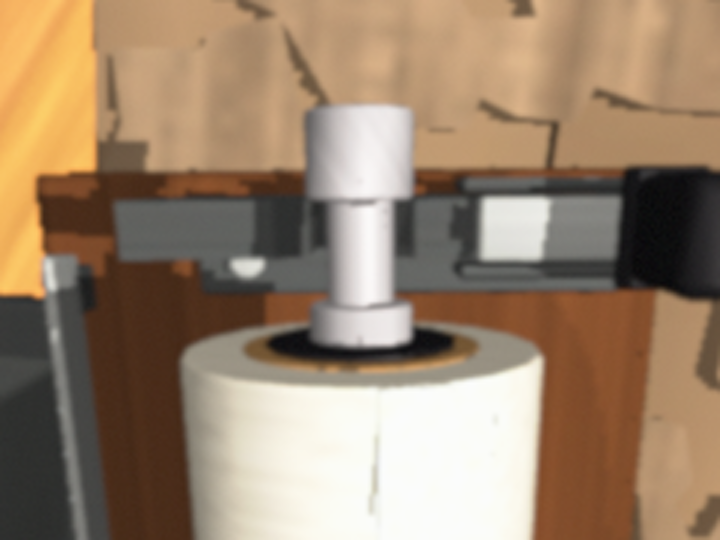

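The neck (crop col 361, rows 200–305) is over the slot mouth (crop cols 255–411, cheek top rows 198–262). I'll compute the offsets.

```bash
python3 - <<'E'
from h import *
import pickle
w=pickle.load(open('w4.pkl','rb'));c=lambda x,y:(x/3+200,y/3+40)
R=np.array([[np.cos(.085),np.sin(.085)],[-np.sin(.085),np.cos(.085)]]);o=np.array([.4325,.2374])
S=lambda uv,z:((R@(onz(w,uv,z)[:2]-o))*1e3).round(1)
az=.0992+.0127
print('cheek outer',S(c(180,198),.09),S(c(255,199),.09),S(c(411,197),.09),'inner',S(c(255,261),.09),S(c(150,262),.09),'slot edge lower',S(c(300,258),.084))
print('neck edges at axis',S(c(361,200),az+.004),S(c(361,305),az+.006),'sides',S(c(329,250),az),S(c(395,250),az))
print('head sides',S(c(305,150),az),S(c(413,150),az))
print('tab left top',S(c(625,170),.122), S(c(638,285),.122))
g=cv2.imread('pics/w4.png',0)
for y in(100,110,124):print(y,g[y,280:345].tolist())
for x in(280,296):print(x,g[98:136,x].tolist())
E
```

```text
cheek outer [-28.7  90.1] [-15.6  89.9] [11.7 90.2] inner [-16.1  79.4] [-34.9  79.2] slot edge lower [-8.5 79.4]
neck edges at axis [ 3.1 90.2] [ 3.  75.4] sides [-1.9 82.9] [ 8.2 82.9]
head sides [-5.2 97.2] [10.7 97.1]
tab left top [39.2 94.2] [42.6 78.7]
100 [68, 63, 63, 63, 61, 61, 60, 58, 59, 60, 63, 63, 56, 51, 52, 51, 51, 52, 51, 53, 59, 72, 93, 110, 124, 136, 146, 156, 166, 175, 186, 197, 207, 216, 221, 224, 227, 230, 231, 231, 235, 243, 246, 246, 244, 242, 239, 236, 232, 228, 225, 222, 216, 205, 194, 182, 163, 128, 83, 58, 59, 61, 61, 60, 60]
110 [97, 97, 98, 95, 83, 66, 58, 56, 57, 56, 54, 48, 47, 48, 47, 46, 46, 47, 46, 46, 53, 68, 72, 62, 48, 42, 43, 51, 68, 93, 117, 138, 156, 172, 185, 198, 207, 216, 224, 231, 239, 245, 248, 249, 245, 238, 229, 215, 200, 189, 160, 112, 73, 61, 58, 55, 54, 64, 84, 95, 99, 99, 100, 99, 100]
124 [102, 102, 100, 90, 74, 67, 65, 64, 60, 58, 57, 53, 51, 50, 48, 50, 49, 50, 51, 58, 73, 86, 91, 88, 91, 97, 99, 99, 97, 101, 113, 132, 152, 168, 182, 195, 205, 216, 222, 230, 238, 243, 247, 248, 245, 238, 230, 224, 215, 195, 161, 112, 77, 65, 65, 63, 64, 71, 83, 94, 99, 99, 100, 100, 100]
280 [79, 75, 68, 71, 84, 89, 80, 64, 69, 90, 98, 99, 97, 96, 96, 98, 97, 96, 97, 97, 97, 98, 97, 95, 96, 97, 102, 124, 167, 204, 215, 214, 205, 179, 132, 90, 66, 55]
296 [60, 52, 51, 51, 53, 51, 50, 49, 47, 47, 46, 48, 46, 48, 46, 46, 46, 47, 47, 47, 46, 46, 47, 47, 47, 47, 49, 67, 88, 96, 97, 99, 97, 99, 99, 98, 98, 95]
```

Emit:
drive_tool(
  increments=[
    [[-4.5,1,0],[0,0,0.2],0],
    [[0,0,0],[0,0,0],0],
    [[0,0,0],[0,0,0],0],
    [[0,0,0],[0,0,0],0],
  ],
)

```text
clock: 6.97
eef_pos: [0.4288, 0.2479, 0.0999]
tool_rot: [0.676, 0.737, 0.001, 0.0]
ft_force: [-0.4, -0.4, -1.9]
grip_width: 0.0542
grasp_force: 64.2
```

Emit:
drive_tool(
  increments=[
    [[0,0,-10],[0,0,0],0],
    [[0,0,-8],[0,0,0],0],
    [[0,0,-5],[0,0,0],0],
    [[0,0,-4],[0,0,0],0],
    [[0,0,-3],[0,0,0],0],
    [[0,0,0],[0,0,0],0],
  ],
)

```text
clock: 7.47
eef_pos: [0.4291, 0.2479, 0.0689]
tool_rot: [0.676, 0.737, 0.0, 0.0]
ft_force: [2.8, -0.1, -1.1]
grip_width: 0.0543
grasp_force: 64.4
```

The neck is past the riding height with hardly any vertical force, so it has entered. Continuing down, with a slight shift to ease the side contact.

Emit:
drive_tool(
  increments=[
    [[0.7,0,-5],[0,0,0],0],
    [[0,0,-5],[0,0,0],0],
    [[0,0,-5],[0,0,0],0],
    [[0,0,-3],[0,0,0],0],
    [[0,0,0],[0,0,0],0],
  ],
)

```text
clock: 7.88
eef_pos: [0.4292, 0.2476, 0.0507]
tool_rot: [0.676, 0.737, -0.0, 0.0]
ft_force: [2.2, 0.4, -0.9]
grip_width: 0.0541
grasp_force: 64.4
```

Emit:
drive_tool(
  increments=[
    [[0.5,0,-3],[0,0,0],0],
    [[0,0,-2],[0,0,0],0],
    [[0,0,-2],[0,0,0],0],
    [[0,0,-1],[0,0,0],0],
    [[0,0,0],[0,0,0],0],
  ],
)

```text
clock: 8.3
eef_pos: [0.43, 0.2476, 0.0437]
tool_rot: [0.676, 0.737, 0.0, 0.0]
ft_force: [1.9, -0.6, 0.3]
grip_width: 0.0539
grasp_force: 64.8
```

Emit:
drive_tool(
  increments=[
    [[0,0,-1],[0,0,0],0],
    [[0,0,-1],[0,0,0],0],
    [[0,0,0],[0,0,0],0],
    [[0,0,0],[0,0,0],0],
  ],
)

```text
clock: 8.63
eef_pos: [0.4305, 0.248, 0.043]
tool_rot: [0.676, 0.736, 0.001, 0.0]
ft_force: [-0.8, -1.0, 10.1]
grip_width: 0.0545
grasp_force: 65.8
```

Contact at TCP z 0.043, which puts the axis at about 0.056: fully home. Releasing.

Emit:
drive_tool(
  increments=[
    [[0,0,0],[0,0,0],0.7],
    [[0,0,0],[0,0,0],0.9],
    [[0,0,0],[0,0,0],1],
    [[0,0,0],[0,0,0],1],
    [[0,0,0],[0,0,0],1],
    [[0,0,0],[0,0,0],1],
  ],
)

```text
clock: 9.13
eef_pos: [0.4294, 0.2475, 0.0411]
tool_rot: [0.676, 0.737, -0.0, -0.0]
ft_force: [0.5, -0.4, -1.1]
grip_width: 0.0852
grasp_force: 0.0
```

Emit:
drive_tool(
  increments=[
    [[0,0,20],[0,0,0],1],
    [[0,0,30],[0,0,0],1],
    [[0,0,35],[0,0,0],1],
    [[0,0,35],[0,0,0],1],
    [[0,0,35],[0,0,0],1],
    [[0,0,0],[0,0,0],1],
    [[0,0,0],[0,0,0],1],
  ],
)

```text
clock: 9.72
eef_pos: [0.4312, 0.2486, 0.1988]
tool_rot: [0.676, 0.737, 0.003, 0.001]
ft_force: [-0.5, -0.6, -0.2]
grip_width: 0.0853
grasp_force: 0.0
```

```bash
python3 - <<'E'
from h import *
import pickle
o=get_obs();print(o['clock'],o['eef_pos'],o['tool_rot'],o['ft_force'])
p=shot('wrist','w5.png');print(cam(p).round(3))
pickle.dump({k:p[k] for k in('K','view')},open('w5.pkl','wb'))
a=cv2.imread('pics/w5.png')[60:310,200:480];cv2.imwrite('pics/z5.png',cv2.resize(a,None,fx=2.4,fy=2.4,interpolation=2))
for s in silhouettes('keeper',p)[:2]:print(s['conf'],s['bbox'])
E
```

```text
9.7167 [0.43116966 0.24855338 0.19879604] [0.67605267 0.73684752 0.00279046 0.00086001] [-0.51877337 -0.56372568 -0.23179498]
[0.424 0.332 0.342]
0.65 [346.9, 100.5, 396.1, 126.3]
```

View pics/z5.png

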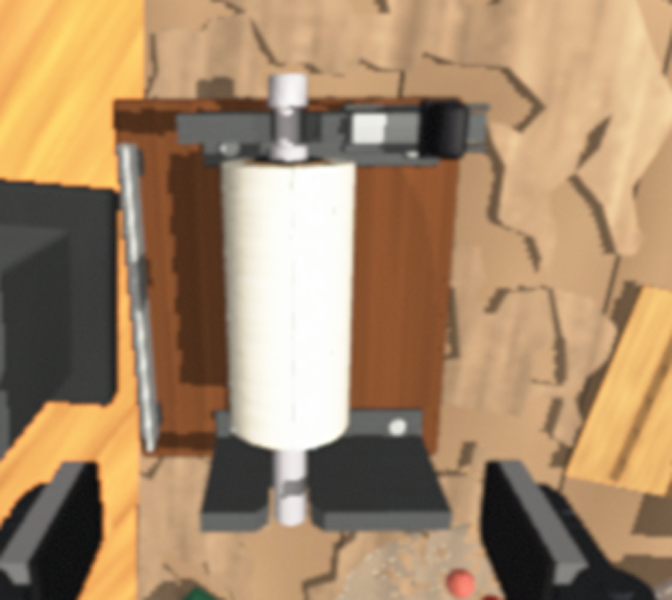

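The roll is seated: neck in the +y slot (crop (288,128)) and plain end in the −y slot (crop (290,490)). The tab's right edge is at crop col 468. Next I'll work out the push.

```bash
python3 - <<'E'
from h import *
import pickle
w=pickle.load(open('w5.pkl','rb'));c=lambda x,y:(x/2.4+200,y/2.4+60)
a=.085;R=np.array([[np.cos(a),np.sin(a)],[-np.sin(a),np.cos(a)]]);o=np.array([.4305,.2379])
S=lambda uv,z:((R@(onz(w,uv,z)[:2]-o))*1e3).round(1)
print('tab right edge top',S(c(468,104),.122),S(c(466,156),.122),'left base',S(c(420,128),.097))
for X in(78,33):print(X,o+R.T@np.array([X/1e3,.085]))
print('neck',S(c(288,106),.062),S(c(290,147),.062))
E
```

```text
tab right edge top [58.8 92.8] [59.6 76.9] left base [48.9 84.5]
78 [0.50100209 0.32921514]
33 [0.45616456 0.32539475]
neck [ 2.2 91.5] [ 3.  75.6]
```

Emit:
drive_tool(
  increments=[
    [[20,20,0],[0,0,0],0],
    [[20,22,0],[0,0,0],0],
    [[20,22,0],[0,0,0],0],
    [[14,17,0],[0,0,0],0],
    [[0,0,0],[0,0,0],0],
    [[0,0,0],[0,0,0],0],
    [[0,0,-20],[0,0,0],0],
    [[0,0,-20],[0,0,0],0],
  ],
)

```text
clock: 10.48
eef_pos: [0.5033, 0.3281, 0.1559]
tool_rot: [0.676, 0.737, 0.0, 0.0]
ft_force: [-0.2, -0.1, -0.9]
grip_width: -0.0002
grasp_force: 0.0
```

Emit:
drive_tool(
  increments=[
    [[0,0,-24],[0,0,0],0],
    [[0,0,-18],[0,0,0],0],
    [[0,0,-11],[0,0,0],0],
    [[0,0,0],[0,0,0],0],
    [[0,0,0],[0,0,0],0],
  ],
)

```text
clock: 10.9
eef_pos: [0.5028, 0.3278, 0.1028]
tool_rot: [0.676, 0.737, -0.001, -0.0]
ft_force: [0.2, 0.5, 0.5]
grip_width: -0.0
grasp_force: 0.0
```

Emit:
drive_tool(
  increments=[
    [[-8,-0.7,1],[0,0,0],0],
    [[-8,-0.7,0],[0,0,0],0],
    [[-8,-0.7,0],[0,0,0],0],
    [[-8,-0.7,0],[0,0,0],0],
    [[-6,-0.5,0],[0,0,0],0],
    [[0,0,0],[0,0,0],0],
    [[0,0,0],[0,0,0],0],
  ],
)

```text
clock: 11.48
eef_pos: [0.4648, 0.3255, 0.1047]
tool_rot: [0.676, 0.737, -0.0, -0.0]
ft_force: [0.2, -0.5, -0.1]
grip_width: 0.0002
grasp_force: 0.0
```

Emit:
drive_tool(
  increments=[
    [[-5,-0.4,0],[0,0,0],0],
    [[-4,-0.3,0],[0,0,0],0],
    [[-3,-0.3,0],[0,0,0],0],
    [[0,0,0],[0,0,0],0],
  ],
)

```text
clock: 11.82
eef_pos: [0.4562, 0.3247, 0.1047]
tool_rot: [0.676, 0.737, 0.002, 0.002]
ft_force: [7.6, -0.5, -2.2]
grip_width: -0.0003
grasp_force: 3.7
```

```bash
cat > tab.py <<'E'
from h import *
a=.085;R=np.array([[np.cos(a),np.sin(a)],[-np.sin(a),np.cos(a)]]);o=np.array([.4305,.2379])
W=lambda X:np.r_[o+R.T@(np.array(X[:2])/1e3),X[2]/1e3]
b=get_obs();print('tcp stand',R@(b['eef_pos'][:2]-o)*1e3,b['eef_pos'][2],b['ft_force'])
for n in('scene','side','wrist'):
    p=camera(n)
    for s in silhouettes('keeper',p)[:2]:
        print(n,round(s['conf'],2),s['bbox'],'dark px mean',np.argwhere(s['region']&(p['image'].max(2)<45)).mean(0)[::-1])
    for x in(56,54,34,14):print(x,pix(p,W((x,84,110)))[0].round(1),end=' ')
    print()
E
python3 tab.py
```

```text
tcp stand [32.93178034 84.29733114] 0.10468648052784893 [ 7.60621503 -0.51901902 -2.15187385]
scene 0.48 [213.2, 184.8, 222.2, 198.7] dark px mean [220.53658537 187.65853659]
scene 0.46 [200.2, 177.3, 295.0, 263.3] dark px mean [250.89570552 214.25153374]
56 [230.6 177.7] 54 [230.1 178.2] 34 [225.4 182.5] 14 [220.6 186.9] 
side 0.38 [363.9, 198.6, 419.5, 220.6] dark px mean [nan nan]
side 0.22 [352.0, 191.6, 413.6, 246.2] dark px mean [363.06666667 211.93333333]
56 [413.7 211.3] 54 [413.8 210.8] 34 [414.5 206.7] 14 [415.2 202.6] 
wrist 0.69 [242.4, 227.6, 310.6, 280.6] dark px mean [288.64408867 252.56403941]
56 [359.4 256.5] 54 [355.9 256.5] 34 [320.9 256.6] 14 [285.9 256.7] tab.py:8: RuntimeWarning: Mean of empty slice.
  print(n,round(s['conf'],2),s['bbox'],'dark px mean',np.argwhere(s['region']&(p['image'].max(2)<45)).mean(0)[::-1])
  ret = um.true_divide(
```

Emit:
drive_tool(
  increments=[
    [[-2,-0.2,0],[0,0,0],0],
    [[-1,0,0],[0,0,0],0],
    [[0,0,0],[0,0,0],0],
    [[0,0,0],[0,0,0],0],
  ],
)

```text
clock: 12.45
eef_pos: [0.4559, 0.3247, 0.1049]
tool_rot: [0.677, 0.736, 0.004, 0.004]
ft_force: [13.3, 0.1, -6.3]
grip_width: -0.0003
grasp_force: 6.7
```

Against the stop: the force rises with no travel. I'll back off, lift clear and check.

Emit:
drive_tool(
  increments=[
    [[6,0.5,0],[0,0,0],0],
    [[10,1,0],[0,0,0],0],
    [[0,0,30],[0,0,0],0],
    [[0,0,35],[0,0,0],0],
    [[0,-15,35],[0,0,0],0],
    [[0,-15,20],[0,0,0],0],
    [[0,0,0],[0,0,0],0],
    [[0,0,0],[0,0,0],0],
  ],
)

```text
clock: 13.12
eef_pos: [0.4669, 0.2956, 0.2255]
tool_rot: [0.676, 0.736, 0.001, -0.0]
ft_force: [-0.1, 0.7, -0.6]
grip_width: -0.0
grasp_force: 0.0
```

```bash
cat >> tab.py <<'E'
g=p['image'].astype(int)
print('pred tab top edges x=9,19:',pix(p,[W((9,84,122)),W((19,84,122))]).round(1),'roll z84 axis ends',pix(p,[W((0,104-.5,56)),W((0,-84,56))]).round(1))
r=int(pix(p,W((14,84,122)))[0][1]);print(r,g[r].max(1)[250:400].tolist())
for s in silhouettes('roll',p)[:2]:print('roll',s['conf'],s['bbox'])
print('pred roll box',pix(p,[W((-28,70,56)),W((28,-50,56))]).round(1))
E
python3 tab.py 2>/dev/null
```

```text
tcp stand [41.13490019 54.36009868] 0.22553959447295552 [-0.10676114  0.6506925  -0.60745911]
scene 0.43 [212.8, 183.3, 224.6, 199.5] dark px mean [220.71428571 187.46938776]
scene 0.33 [220.3, 199.4, 282.2, 234.9] dark px mean [252.38888889 219.66666667]
56 [230.6 177.7] 54 [230.1 178.2] 34 [225.4 182.5] 14 [220.6 186.9] 
side 0.56 [315.1, 186.6, 335.0, 205.1] dark px mean [nan nan]
side 0.43 [410.9, 201.4, 416.6, 209.2] dark px mean [414.60869565 204.        ]
56 [413.7 211.3] 54 [413.8 210.8] 34 [414.5 206.7] 14 [415.2 202.6] 
wrist 0.73 [268.2, 147.9, 305.3, 175.5] dark px mean [295.07526882 158.65053763]
56 [337.7 161.8] 54 [335.6 161.7] 34 [314.3 161.7] 14 [292.9 161.6] 
pred tab top edges x=9,19: [[286.  164.4]
 [297.2 164.4]] roll z84 axis ends [[284.6 133.8]
 [290.4 278.3]]
164 [79, 77, 78, 76, 76, 77, 80, 83, 85, 84, 82, 85, 96, 114, 136, 151, 164, 175, 179, 178, 174, 168, 160, 155, 144, 131, 110, 85, 73, 72, 74, 80, 94, 116, 135, 142, 144, 140, 115, 70, 37, 36, 39, 42, 49, 55, 56, 51, 40, 29, 25, 35, 61, 98, 128, 135, 121, 95, 79, 77, 78, 79, 78, 78, 78, 79, 81, 79, 80, 81, 80, 80, 80, 80, 78, 80, 81, 83, 84, 82, 83, 83, 83, 82, 84, 84, 84, 83, 84, 84, 85, 86, 85, 85, 83, 83, 82, 81, 80, 80, 80, 80, 81, 89, 108, 134, 159, 178, 184, 185, 187, 187, 187, 188, 190, 190, 191, 192, 192, 188, 170, 139, 119, 134, 171, 200, 208, 206, 203, 202, 201, 200, 201, 203, 205, 205, 205, 206, 206, 208, 210, 210, 209, 209, 209, 209, 209, 205, 194, 173]
roll 0.76 [263.5, 136.1, 315.6, 285.8]
pred roll box [[261.2 163.7]
 [311.4 255.9]]
```

```bash
python3 -c "
from workcell import *
print(job_done())"
```

```text
the job is handed in; nothing more can be done
None
```

I loaded the paper roll with its neck in the narrow slot, pushed the keeper to its stop and handed the job in at about 13 s. The force reading and the last pictures agree that the roll is home and the keeper shut; I didn't re-check the tape roll and gift boxes at the end, but the arm went nowhere near them.

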